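# Get the lock body out of the crowded clip stand

### The arm

A 6-joint arm with a two-finger parallel gripper is mounted at the origin on the work surface. World frame = base frame: x ahead of the robot, y to its left, z up, the work surface at z = 0. Lengths are in mm, angles in rad, forces in N, time in s.
With the tool pointing down it reaches from about 275 to 1000 mm from the base axis. Payload 8.4 kg.
Tool frame: the origin (TCP) lies between the finger pads; the fingertips stand r.tips_ahead ahead of it and the grasp point (between the pads) lies 6 mm ahead of it (r.tips_ahead is the distance from the TCP to the fingertips, in mm); z points along the fingers, y is the line along which they close (so a half turn about z gives the same grasp; the last joint's range is limited). The gripper opens to 85 mm and grips with 20 to 120 N. Pads are 22 mm wide; open, the fingers measure 114 mm over their backs; the gripper's body (76 mm by 85 mm) begins 54 mm behind the grasp point. The pads swing forward as they close: fully open they stand 13 mm farther back than shut.
Start: joints at [1.22, 0.353, 1.633, -0, 1.155, -0.002], TCP at [213.605, 587.368, 256.281] pointing down, gripper open.
Joint ranges: [-2.63, 2.63], [-0.92, 2.1], [0.06, 2.66], [-1.3, 4.44], [0, 2.69], [-3.02, 3.02]. Speed limits (rad/s): [2.22, 2.22, 2.79, 3.14, 3.14, 3.14].

### API

Orientations are given as [roll, pitch, yaw] about the fixed x, y, z axes, in that order (R = Rz(yaw) Ry(pitch) Rx(roll)).
In Python, from rig import r gives the robot as it stands.
- The arm moves only by the tool carry_out, never from a script. Its arguments are lists of equal length, an entry for each row: "delta_pos": the shift along the tool's x, y, z in m, a list of three; "rot": the turn, a rotation vector about the tool's x, y, z in degrees, a list of three. A call has 1 to 8 rows; each row is the pose to reach, as a shift and turn from the pose commanded when the call began, along the tool's axes at that moment; what a row does not reach only later rows make up. A row lasts 1/8 s, in which the tool goes at most 62.5 mm and 10.7 degrees, less where a joint would pass 70% of its speed; a pose out of reach is approached as far as the arm can. A call with a gripper value outside its range is refused whole. "claw" is the finger opening in m, from 0 to 0.0854, set as the call begins (left out, the last holds). The fingers move at their own pace and stop on an object; "grip_force" is the grip in N (left out, the last holds). Time passes only in rows, so rows that repeat a pose let the fingers close. It gives the time, the measured TCP pose, the force, the opening and the grip force at its end, in the units of the state.
- r.sense(): the state, without advancing time (a new reading comes with each control period).
- r.grab_frame(name): name is "scene" or "top" or "wrist"; returns the picture (480x640x3 uint8, blue, green, red); there is no depth.
- r.camera_info(name): a dict with "fx", "fy", "cx", "cy" (pixels), "pose" (4x4, takes a point from camera to world coordinates); the wrist camera has in their place "hand_eye" (4x4, takes a point from camera to tool coordinates, whose origin is the TCP and whose axes are the flange's). Camera axes: x right, y down, z forward; pixel columns grow to the right and rows downward; lengths in mm; the calibration is good to about 2 mm. The wrist camera is an equidistant fisheye: a pixel r from the principal point sees the ray r / f radians off the axis. A picture is of the moment at which its call begins: read the wrist's pose just before it. camera_info takes no time and is no camera call.
- r.sign_off(): hands the job in; it is judged then, once.
Trained networks look in the newest picture that a camera, given by its name, has taken for a name from the list of things; names that differ only in an ending like _2 or _b are one class to them, and where a whole thing is asked for, a point or a joint stands for the part that bears it (a point fixed in the world has none). Each returns a list of dicts, best first, with "p" (0 to 1); they miss things now and then, are a little off and sometimes report something else, mostly with a low value. They report only what shows in the picture. A call takes as long as a camera call. They do not tell look-alikes from the thing itself.
- r.recognise(thing, camera): "box" ([left, top, right, bottom] in pixels, round what is visible of it).
- r.cut_out(thing, camera): "mask" (480x640 bool, what is visible of it) and "box" ([left, top, right, bottom] in pixels, round what is visible of it).
The state is a dict: "clock": time; "qpos": joint angles; "qvel": joint speeds; "joint_efforts": joint torques, N m; "eef_pos": TCP position; "tcp_rot": TCP orientation; "contact_force": force on the tool from outside, world axes, zero at the start; "wrist_torque": the same for the moment, N m; "opening": opening from 0.0 (shut) to 1.0 (fully open); "grasp_force": force on a finger pad.
Only numpy, scipy, OpenCV 4.12 (cv2) and the standard library are available. Lean on these libraries where they do the work, as an engineer would, in place of code of your own. Each camera call takes 0.05 s, during which the arm holds its last target. There are 200 camera calls.

### The job

First stand both the copper punch and the porcelain knob in the metal tray, as they hem in the brass lock body; only then pull the lock body up out of its spring clip and stand it upright on the middle of the cork pad. After that put the punch and the knob back upright on the stand, each centred on the very inlay it came from. Set everything down gently without dropping or tipping it, and leave the key, the jar and the shackle alone.

Things in the scene. Friction and masses are not known exactly. Their poses are not given: they have to be found in the camera images.
- lock_mid (a point): Padlock body without shackle: an upright plain brass block, 24 (own x) by 46 (own y) by 58 high (own z), two dark shackle holes in its top, 0.4 kg. Stands in the clip in the middle of the stand, its 24 mm thickness along the stand's x. Point at its centre, 29 above its underside. Grip it across the 24 mm thickness, by its upper half.
- punch_mid (a point): Rivet punch of bare copper standing upright, point up: round foot 34 diameter and 13 high (16 high with its bevel), above it a grip shank 22 diameter from 16 to 62 above the underside, then a taper to an 8 mm point; 90 high, 0.22 kg. Point on its axis at half height, 45 above its underside. Starts on one of the stand's two inlays.
- knob_mid (a point): White porcelain door knob standing on its brass foot: foot 40 diameter, neck 20 diameter, bulb 44 diameter between 24 and 40 above the underside, rounded above; 55 high, 0.16 kg. Point on its axis at half height, 27.5 above its underside. Starts on the other inlay.
- stand: Clip stand, fixed: dark wooden base 160 (own x) by 100 (own y) by 12 high; origin at the centre of its underside. Flush in its top, at own x -40 and +40, two round pale inlays, 54 diameter. In the middle two steel spring leaves (20 wide along x, up to 50 above the bench, within 48 of the centre along y) pinch the lock body's 46 mm width with 2.5 N a side; it pulls straight up.
- tray: Side tray, fixed: shallow bare metal tray, 200 (own x) by 130 (own y) outside, rim 14 high, walls and floor 4 thick. Origin at the centre of its underside. The punch and the knob wait in it, anywhere on its floor.
- pad: Cork pad, fixed: square, 90 by 90 by 6 thick. Origin at the centre of its underside; the top is 6 above the bench.
- key_mid (a point): Bystander: blackened iron warded key lying flat on the bench, about 125 long (own x), 8 thick. Point near its middle. Not to be moved.
- jar_mid (a point): Bystander: small glass jar with steel cap, 52 diameter, 55 high. Point on its axis at half height. Not to be moved.
- shackle_mid (a point): Bystander: U-shaped steel padlock shackle lying flat, about 60 long, 36 wide, 8 thick. Point near its middle. Not to be moved.
Not all that is in view belongs to the job. What is shaped like the part that bears knob_mid but green is not meant.

How it is judged:
By the outcome, as a careful person would: the job done as asked, in the order asked, and still so for the second after the job is handed in, with the robot touching nothing.
It also fails if it takes over 144 s, if anything falls off the work surface, if the arm or the gripper's body presses on something with over 40 N, if the wrist force passes 120 N, or if a joint passes its speed limit or range.

## Working session

There is one attempt and no reset: what is moved stays moved. The work goes in short steps, Python scripts to look and compute and a tool call to move; the robot and the scene stay as the last step left them, time stands still between calls to the robot, and variables do not carry over. Pictures are saved under pics/ and viewed, at most 14 in all, crops included, and the job is handed in when it is done.

Besides the shell and the picture viewer there is one more tool, called after "Emit:" by a JSON object that holds its "name" and its "arguments", one argument or row to a line. carry_out: Moves the arm, as the interface text tells. Its arguments: {"type":"object","properties":{"delta_pos":{"type":"array","items":{"type":"array","items":{"type":"number"}}},"rot":{"type":"array","items":{"type":"array","items":{"type":"number"}}},"claw":{"type":"number"},"grip_force":{"type":"number"}},"required":["delta_pos","rot"]}

```bash
ls; mkdir -p pics
python3 - <<'E'
from rig import r
import cv2,numpy as np
np.set_printoptions(precision=4,suppress=True)
print(r.tips_ahead, r.sense())
for c in ("scene","top","wrist"):
    print(c,r.camera_info(c)); cv2.imwrite(f"pics/{c}0.png",r.grab_frame(c))
for c in ("top","scene"):
    for t in ["lock_mid","punch_mid","knob_mid","stand","tray","pad","key_mid","jar_mid","shackle_mid"]:
        print(c,t,[(np.round(d["box"]),round(d["p"],2)) for d in r.recognise(t,c)][:3])
E
```

```text
pics
25.0 {'clock': 0.0, 'qpos': array([ 1.2196,  0.3537,  1.6341, -0.    ,  1.1552, -0.0024]), 'qvel': array([ 0.0003, -0.0013,  0.0009,  0.0001,  0.0011, -0.0007]), 'joint_efforts': array([ -0.0029, -60.5256, -34.206 ,  -0.0001,   0.0096,  -0.    ]), 'eef_pos': array([213.4638, 586.9566, 255.5541]), 'tcp_rot': array([-3.1402,  0.    ,  2.7928]), 'contact_force': array([0.4297, 0.4921, 0.8133]), 'wrist_torque': array([ 0.0074, -0.0004,  0.0213]), 'grasp_force': 0.0, 'opening': 1.0004206373756335}
scene {'fx': 591.0586291964063, 'fy': 591.0586291964063, 'cx': 324.372849311289, 'cy': 244.12495771522435, 'pose': array([[ -0.8939,   0.3593,  -0.268 , 841.4841],
       [  0.448 ,   0.7364,  -0.5069, 521.8471],
       [  0.0152,  -0.5732,  -0.8193, 862.042 ],
       [  0.    ,   0.    ,   0.    ,   1.    ]])}
top {'fx': 485.08005201501265, 'fy': 485.08005201501265, 'cx': 317.57918704130395, 'cy': 247.35147005328156, 'pose': array([[ -0.0079,  -0.9918,   0.1274, 465.1447],
       [ -0.9991,   0.0027,  -0.0415,  24.9983],
       [  0.0408,  -0.1276,  -0.991 , 859.4963],
       [  0.    ,   
[... 898 characters left out ...]
, 173.]), 0.64)]
top shackle_mid [(array([206., 130., 224., 164.]), 0.74), (array([299., 123., 322., 188.]), 0.46)]
scene lock_mid [(array([345., 228., 373., 270.]), 0.68)]
scene punch_mid [(array([330., 235., 347., 276.]), 0.97)]
scene knob_mid [(array([330., 183., 357., 216.]), 0.97), (array([406., 197., 436., 231.]), 0.76), (array([366., 224., 391., 259.]), 0.57)]
scene stand [(array([303., 220., 412., 302.]), 0.61)]
scene tray [(array([215.,  90., 335., 169.]), 0.75)]
scene pad [(array([405., 339., 487., 416.]), 0.86)]
scene key_mid [(array([193., 273., 266., 308.]), 0.76)]
scene jar_mid [(array([184., 188., 218., 224.]), 0.58)]
scene shackle_mid [(array([240., 364., 281., 397.]), 0.62)]
```

View pics/top0.png

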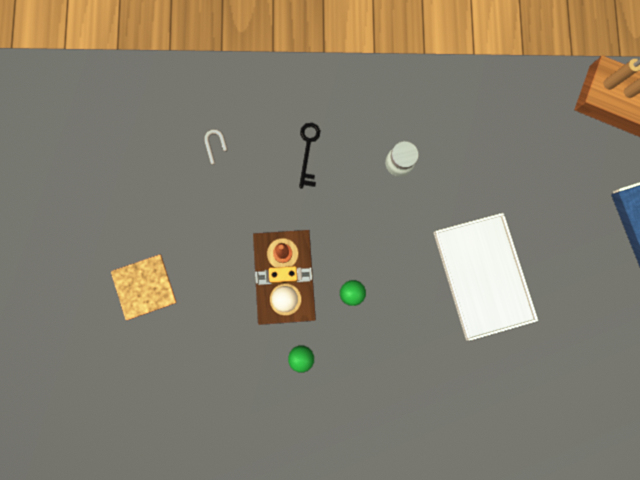

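View pics/scene0.png

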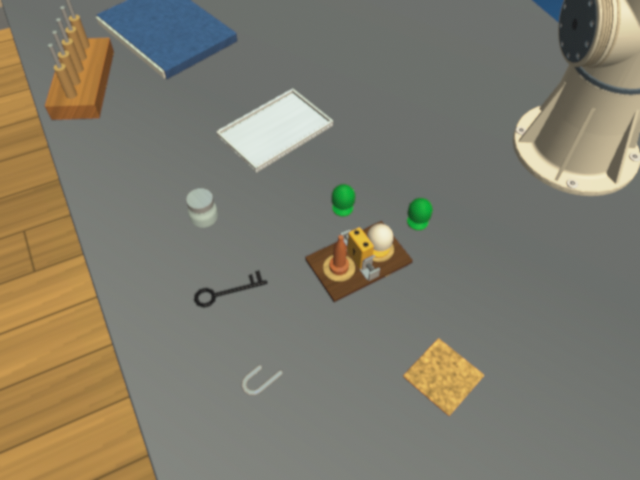

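Top view: stand with corners about (254,233)-(315,322), with the punch at (283,252), the lock at (283,274) and the white knob at (285,299). There are green look-alikes at (352,293) and (301,359), the pad is at (143,287) and the tray at (486,276). The scene view agrees. Next I'll measure poses from the corners.

```bash
cat > h.py <<'E'
from rig import r
import cv2,numpy as np
from scipy.spatial.transform import Rotation as R
np.set_printoptions(precision=2,suppress=True)
def ray(cam,uv,tcp=None):
    """origin, directions (world) for pixels; tcp=(pos,rot) for wrist"""
    c=r.camera_info(cam); uv=np.atleast_2d(uv).astype(float)
    x=(uv-[c["cx"],c["cy"]])/[c["fx"],c["fy"]]
    if cam=="wrist":
        th=np.linalg.norm(x,axis=1,keepdims=True); s=np.where(th>1e-9,np.sin(th)/np.maximum(th,1e-9),1)
        d=np.hstack([x*s,np.cos(th)])
        T=np.eye(4);T[:3,:3]=R.from_euler("xyz",tcp[1]).as_matrix();T[:3,3]=tcp[0]
        P=T@c["hand_eye"]
    else: d=np.hstack([x,np.ones((len(x),1))]);P=c["pose"]
    return P[:3,3],d@P[:3,:3].T
def at_z(cam,uv,z,tcp=None):
    o,d=ray(cam,uv,tcp); return (o+d*((z-o[2])/d[:,2:]))[:,:2]
def state():
    s=r.sense(); return (s["eef_pos"],s["tcp_rot"])
def rect(cam,mask,z,tcp=None):
    c=max(cv2.findContours(mask.astype(np.uint8),cv2.RETR_EXTERNAL,cv2.CHAIN_APPROX_NONE)[0],key=cv2.contourArea)
    return cv2.minAreaRect(at_z(cam,c[:,0,:],z,tcp).astype(np.float32))
def to_tool(p,tcp=None,yaw=None):
    """tool-axis shift (m) to bring TCP to world p"""
    pos,rot=tcp or state()
    return R.from_euler("xyz",rot).inv().apply(np.array(p)-pos)/1000
E
python3 - <<'E'
from h import *
im=cv2.imread("pics/top0.png");hsv=cv2.cvtColor(im,cv2.COLOR_BGR2HSV)
r.grab_frame("top")
for t,z in (("pad",6),("tray",14)): print(t,rect("top",r.cut_out(t,"top")[0]["mask"],z))
# stand: dark brown, saturation
roi=np.zeros((480,640),bool);roi[225:332,245:325]=1
m=roi&(hsv[...,1]>90)&((hsv[...,0]<30)|(hsv[...,0]>170))
m=cv2.morphologyEx(m.astype(np.uint8),cv2.MORPH_CLOSE,np.ones((9,9)))
print("stand",rect("top",m,12))
for t in("punch_mid","knob_mid","lock_mid"):
  for cam in ("top","scene"):
    if cam=="scene": r.grab_frame("scene")
    for d in r.cut_out(t,cam): 
        ys,xs=np.nonzero(d["mask"]);print(t,cam,d["p"],xs.mean(),ys.mean(),at_z(cam,[[xs.mean(),ys.mean()]],30))
for n,uv in(("g1",(352,293)),("g2",(301,359)),("jar",(404,155)),("knob",(285,298)),("inlayP",(282,253))): print(n,at_z("top",[uv],33))
E
```

```text
pad ((506.8296813964844, 292.5347900390625), (91.73043060302734, 91.20850372314453), 18.921384811401367)
tray ((522.7976684570312, -306.6700439453125), (200.5517578125, 135.1490478515625), 14.614216804504395)
stand ((523.5509643554688, 49.33515930175781), (158.9994354248047, 99.1876449584961), 3.67185378074646)
punch_mid top 0.62 282.2262295081967 252.5672131147541 [[562.92  51.14]]
punch_mid scene 0.95 339.0184842883549 258.39186691312386 [[560.22  44.2 ]]
knob_mid top 0.97 284.54174757281555 298.1126213592233 [[485.04  47.12]]
knob_mid top 0.63 352.62618595825427 292.39468690702085 [[493.96 -69.09]]
knob_mid top 0.57 300.70631970260223 358.63011152416357 [[384.08  20.04]]
knob_mid scene 0.87 380.5520661157025 239.64628099173552 [[477.66  41.21]]
knob_mid scene 0.82 342.9531013615734 200.2390317700454 [[495.47 -65.04]]
knob_mid scene 0.75 418.7765042979943 213.84240687679082 [[387.98  21.97]]
lock_mid top 0.82 282.88839285714283 274.80580357142856 [[524.67  49.96]]
lock_mid scene 0.93 359.2364394993046 246.79276773296246 [[518.05  38.23]]
g1 [[492.84 -67.66]]
g2 [[383.77  19.57]]
jar [[ 736.35 -164.51]]
knob [[485.16  46.26]]
inlayP [[561.82  51.44]]
```

Emit:
{"name": "carry_out", "arguments": {
  "delta_pos": [
    [-0.03,-0.025,0],
    [-0.075,-0.063,0],
    [-0.12,-0.101,0],
    [-0.165,-0.139,0],
    [-0.21,-0.177,0],
    [-0.255,-0.214,0],
    [-0.295,-0.248,0.01],
    [-0.33,-0.277,0.01]
  ],
  "rot": [
    [0,0,-3],
    [0,0,-6],
    [0,0,-9],
    [0,0,-12],
    [0,0,-15],
    [0,0,-18],
    [0,0,-21],
    [0,0,-23.65]
  ]
}}

```text
clock: 2.65
eef_pos: [429.5, 212.3, 246.0]
tcp_rot: [-3.141, -0.0, -3.077]
contact_force: [0.1, 1.1, 0.6]
opening: 0.999
grasp_force: 0.0
```

Run:
```python
from h import *
print(state(), to_tool([523.5,49.3,235]), r.sense()["qpos"])
```

```text
(array([429.51, 212.33, 245.96]), array([-3.14, -0.  , -3.08])) [-0.08 -0.17  0.01] [ 0.46  0.14  1.95 -0.    1.06 -1.18]
```

Emit:
{"name": "carry_out", "arguments": {
  "delta_pos": [
    [-0.02,-0.04,0],
    [-0.045,-0.09,0.005],
    [-0.07,-0.14,0.01],
    [-0.083,-0.169,0.011],
    [-0.083,-0.169,0.011],
    [-0.083,-0.169,0.011]
  ],
  "rot": [
    [0,0,0],
    [0,0,0],
    [0,0,0],
    [0,0,0],
    [0,0,0],
    [0,0,0]
  ]
}}

```text
clock: 3.4
eef_pos: [522.3, 51.3, 235.2]
tcp_rot: [3.141, -0.0, -3.078]
contact_force: [-0.6, 0.1, -1.1]
opening: 0.999
grasp_force: 0.0
```

Run:
```python
from h import *
np.set_printoptions(precision=4,suppress=True)
print(r.tips_ahead)
t=state();print(t)
im=r.grab_frame("wrist");cv2.imwrite("pics/w1.png",im)
for n,z in (("punch_mid",57),("knob_mid",44),("lock_mid",70),("pad",6)):
    for d in r.cut_out(n,"wrist"):
        ys,xs=np.nonzero(d["mask"]);print(n,round(d["p"],2),np.round(d["box"]),xs.mean(),ys.mean(),at_z("wrist",[[xs.mean(),ys.mean()]],z,t))
```

```text
25.0
(array([522.3275,  51.3193, 235.2261]), array([ 3.1413, -0.0004, -3.078 ]))
punch_mid 0.92 [302. 239. 337. 298.] 319.8097902097902 261.8097902097902 [[559.7023  50.5144]]
knob_mid 0.91 [171. 148. 221. 200.] 193.98896353166987 173.43282149712093 [[491.4952 -63.4119]]
knob_mid 0.81 [271.  25. 324.  86.] 296.5274625510667 54.578756241488875 [[387.5261  20.4182]]
knob_mid 0.65 [293. 146. 350. 195.] 320.3219645293315 170.50295588904046 [[484.2442  46.1756]]
pad 0.66 [507. 165. 579. 258.] 542.7291745910993 209.6487257512362 [[506.4335 287.1187]]
```

View pics/w1.png

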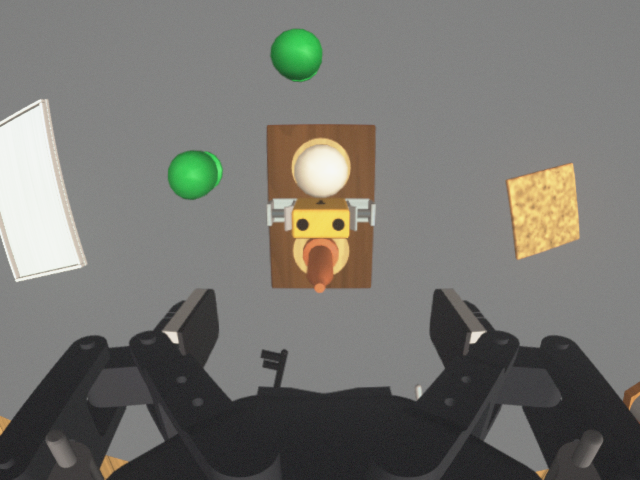

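Wrist view: stand corners are (267,125), (376,125), (373,289), (272,289), lined up with the tool. The lock's top is near (321,222) and the punch tip is at (320,288).

Run:
```python
from h import *
t=(np.array([522.3275,51.3193,235.2261]),np.array([3.1413,-.0004,-3.078]))
im=cv2.imread("pics/w1.png");hsv=cv2.cvtColor(im,cv2.COLOR_BGR2HSV)
m=np.zeros((480,640),bool);m[115:300,255:390]=1
m&=(hsv[...,1]>70)&((hsv[...,0]<30)|(hsv[...,0]>170))
m=cv2.morphologyEx(m.astype(np.uint8),cv2.MORPH_OPEN,np.ones((5,5)))
m=cv2.morphologyEx(m,cv2.MORPH_CLOSE,np.ones((25,25)))
print("stand",rect("wrist",m,12,t))
print("corners",at_z("wrist",[(267,125),(376,125),(373,289),(272,289)],12,t))
print("lock top",at_z("wrist",[(291,206),(351,206),(349,238),(294,238)],70,t), "tip",at_z("wrist",[(319.5,288)],102,t))
```

```text
stand ((525.7286376953125, 48.785301208496094), (163.52285766601562, 99.06909942626953), 3.6864261627197266)
corners [[447.58  -5.29]
 [441.36  94.06]
 [601.04 106.04]
 [607.56   4.75]]
lock top [[510.91  25.2 ]
 [507.95  71.78]
 [533.78  72.28]
 [536.57  28.7 ]] tip [[564.47  51.04]]
```

Emit:
{"name": "carry_out", "arguments": {
  "delta_pos": [
    [-0.0416,-0.0025,0],
    [-0.0416,-0.0025,0.03],
    [-0.0416,-0.0025,0.06],
    [-0.0416,-0.0025,0.09],
    [-0.0416,-0.0025,0.115],
    [-0.0416,-0.0025,0.115]
  ],
  "rot": [
    [0,0,0],
    [0,0,0],
    [0,0,0],
    [0,0,0],
    [0,0,0],
    [0,0,0]
  ],
  "claw": 0.055,
  "grip_force": 30
}}

```text
clock: 4.4
eef_pos: [562.9, 51.5, 118.8]
tcp_rot: [-3.142, -0.004, -3.077]
contact_force: [-1.3, -0.6, 0.4]
opening: 0.642
grasp_force: 0.0
```

Run:
```python
from h import *
t=state();print(t,r.tips_ahead)
im=r.grab_frame("wrist");cv2.imwrite("pics/w2.png",im[120:480,100:560])
```

```text
(array([562.95,  51.48, 118.76]), array([-3.14, -0.  , -3.08])) 25.0
```

View pics/w2.png

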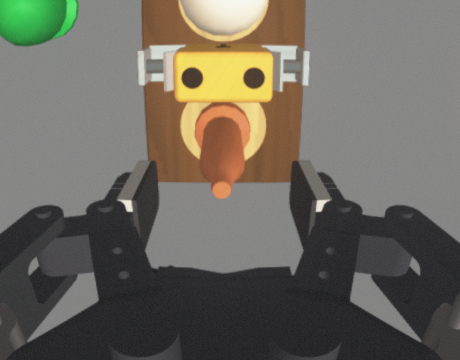

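The punch tip is at about (322,310) full-frame, centred between the pads (about 255 and 392). I'll go down and close.

Emit:
{"name": "carry_out", "arguments": {
  "delta_pos": [
    [-0.001,0,0.02],
    [-0.001,0,0.04],
    [-0.001,0,0.054],
    [-0.001,0,0.056],
    [-0.001,0,0.056]
  ],
  "rot": [
    [0,0,0],
    [0,0,0],
    [0,0,0],
    [0,0,0],
    [0,0,0]
  ]
}}

```text
clock: 5.08
eef_pos: [565.8, 51.2, 64.9]
tcp_rot: [-3.142, 0.001, -3.078]
contact_force: [-0.3, 0.1, 0.2]
opening: 0.646
grasp_force: 0.0
```

Emit:
{"name": "carry_out", "arguments": {
  "delta_pos": [
    [0,0,0],
    [0,0,0],
    [0,0,0],
    [0,0,0],
    [0,0,0],
    [0,0,0],
    [0,0,0],
    [0,0,0]
  ],
  "rot": [
    [0,0,0],
    [0,0,0],
    [0,0,0],
    [0,0,0],
    [0,0,0],
    [0,0,0],
    [0,0,0],
    [0,0,0]
  ],
  "claw": 0.01
}}

```text
clock: 6.08
eef_pos: [565.8, 51.1, 64.9]
tcp_rot: [-3.142, 0.001, -3.078]
contact_force: [-1.6, -2.1, 6.3]
opening: 0.247
grasp_force: 29.4
```

Emit:
{"name": "carry_out", "arguments": {
  "delta_pos": [
    [0,0,-0.005],
    [0,0,-0.02],
    [0,0,-0.045],
    [0,0,-0.075],
    [0,0,-0.1],
    [0,0,-0.115],
    [0,0,-0.12],
    [0,0,-0.12]
  ],
  "rot": [
    [0,0,0],
    [0,0,0],
    [0,0,0],
    [0,0,0],
    [0,0,0],
    [0,0,0],
    [0,0,0],
    [0,0,0]
  ]
}}

```text
clock: 7.08
eef_pos: [565.1, 51.1, 184.1]
tcp_rot: [3.142, -0.0, -3.078]
contact_force: [0.5, 0.4, -3.8]
opening: 0.251
grasp_force: 29.6
```

Emit:
{"name": "carry_out", "arguments": {
  "delta_pos": [
    [0.001,-0.02,0],
    [0.004,-0.06,0],
    [0.007,-0.11,0],
    [0.01,-0.16,0],
    [0.013,-0.21,0],
    [0.016,-0.26,0],
    [0.019,-0.3,0],
    [0.02,-0.325,0]
  ],
  "rot": [
    [0,0,0],
    [0,0,0],
    [0,0,0],
    [0,0,0],
    [0,0,0],
    [0,0,0],
    [0,0,0],
    [0,0,0]
  ]
}}

```text
clock: 8.07
eef_pos: [565.1, -277.0, 183.3]
tcp_rot: [3.141, -0.001, -3.079]
contact_force: [0.2, 0.8, -2.2]
opening: 0.247
grasp_force: 29.8
```

Emit:
{"name": "carry_out", "arguments": {
  "delta_pos": [
    [0.0015,-0.02,0],
    [0.0015,-0.0207,0.03],
    [0.0015,-0.0207,0.06],
    [0.0015,-0.0207,0.085],
    [0.0015,-0.0207,0.1],
    [0.0015,-0.0207,0.11],
    [0.0015,-0.0207,0.11],
    [0.0015,-0.0207,0.11]
  ],
  "rot": [
    [0,0,0],
    [0,0,0],
    [0,0,0],
    [0,0,0],
    [0,0,0],
    [0,0,0],
    [0,0,0],
    [0,0,0]
  ]
}}

```text
clock: 9.07
eef_pos: [566.6, -295.4, 75.1]
tcp_rot: [-3.141, 0.001, -3.077]
contact_force: [0.2, -0.7, -2.0]
opening: 0.248
grasp_force: 29.8
```

Run:
```python
from h import *
cv2.imwrite("pics/s2.png",r.grab_frame("scene")[40:320,140:460]);print(state(),r.sense()["contact_force"])
```

```text
(array([ 566.61, -295.48,   75.22]), array([-3.14,  0.  , -3.08])) [ 0.19 -0.05 -2.21]
```

View pics/s2.png

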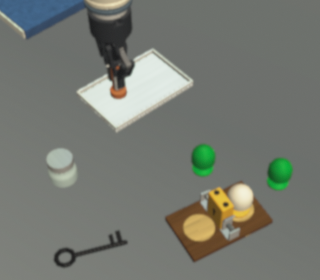

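The punch is held upright over the tray, with its foot at (118,92) in the crop. I'll lower it until it touches.

Emit:
{"name": "carry_out", "arguments": {
  "delta_pos": [
    [0,0,0.005],
    [0,0,0.01],
    [0,0,0.014],
    [0,0,0.016],
    [0,0,0.016]
  ],
  "rot": [
    [0,0,0],
    [0,0,0],
    [0,0,0],
    [0,0,0],
    [0,0,0]
  ]
}}

```text
clock: 9.75
eef_pos: [565.9, -295.1, 58.0]
tcp_rot: [3.141, -0.0, -3.078]
contact_force: [0.5, -0.1, -2.4]
opening: 0.245
grasp_force: 29.8
```

Emit:
{"name": "carry_out", "arguments": {
  "delta_pos": [
    [0,0,0.001],
    [0,0,0.002],
    [0,0,0.002]
  ],
  "rot": [
    [0,0,0],
    [0,0,0],
    [0,0,0]
  ]
}}

```text
clock: 10.12
eef_pos: [566.2, -295.4, 56.9]
tcp_rot: [-3.141, 0.0, -3.078]
contact_force: [-1.1, 0.7, 3.9]
opening: 0.247
grasp_force: 30.3
```

Touched down (force went from -2.4 to +3.9). I'll release it and rise.

Emit:
{"name": "carry_out", "arguments": {
  "delta_pos": [
    [0,0,0],
    [0,0,0],
    [0,0,0],
    [0,0,0],
    [0,0,0]
  ],
  "rot": [
    [0,0,0],
    [0,0,0],
    [0,0,0],
    [0,0,0],
    [0,0,0]
  ],
  "claw": 0.06
}}

```text
clock: 10.75
eef_pos: [566.0, -295.2, 56.2]
tcp_rot: [3.142, -0.0, -3.078]
contact_force: [-0.2, 0.7, 0.1]
opening: 0.7
grasp_force: 0.0
```

Emit:
{"name": "carry_out", "arguments": {
  "delta_pos": [
    [0,0,-0.01],
    [0,0,-0.03],
    [0,0,-0.06],
    [0,0,-0.1],
    [0,0,-0.14],
    [0,0,-0.15]
  ],
  "rot": [
    [0,0,0],
    [0,0,0],
    [0,0,0],
    [0,0,0],
    [0,0,0],
    [0,0,0]
  ]
}}

```text
clock: 11.5
eef_pos: [567.5, -296.0, 211.0]
tcp_rot: [-3.138, 0.005, -3.078]
contact_force: [-0.0, -0.7, -0.2]
opening: 0.702
grasp_force: 0.0
```

Run:
```python
from h import *
np.set_printoptions(precision=4,suppress=True)
print(state(),to_tool([484.2,46.7,200]))
```

```text
(array([ 567.5419, -296.0332,  211.0002]), array([-3.1383,  0.0054, -3.0776])) [0.0613 0.3474 0.0095]
```

Emit:
{"name": "carry_out", "arguments": {
  "delta_pos": [
    [0.003,0.02,0],
    [0.012,0.07,0],
    [0.022,0.125,0],
    [0.032,0.185,0],
    [0.043,0.245,0],
    [0.053,0.305,0],
    [0.06,0.3465,0],
    [0.06,0.3465,0]
  ],
  "rot": [
    [0,0,0],
    [0,0,0],
    [0,0,0],
    [0,0,0],
    [0,0,0],
    [0,0,0],
    [0,0,0],
    [0,0,0]
  ],
  "claw": 0.075
}}

```text
clock: 12.5
eef_pos: [481.6, 49.5, 205.3]
tcp_rot: [3.141, -0.003, -3.074]
contact_force: [0.0, 0.3, 0.6]
opening: 0.877
grasp_force: 0.0
```

Emit:
{"name": "carry_out", "arguments": {
  "delta_pos": [
    [0,0,0.03],
    [0,0,0.06],
    [0,0,0.08],
    [0,0,0.08],
    [0,0,0.08]
  ],
  "rot": [
    [0,0,0],
    [0,0,0],
    [0,0,0],
    [0,0,0],
    [0,0,0]
  ]
}}

```text
clock: 13.12
eef_pos: [484.0, 46.5, 126.6]
tcp_rot: [-3.142, -0.0, -3.078]
contact_force: [-0.5, -0.5, -0.3]
opening: 0.879
grasp_force: 0.0
```

Run:
```python
from h import *
t=state();print(t)
im=r.grab_frame("wrist");cv2.imwrite("pics/w3.png",im[60:480,60:600])
for d in r.cut_out("knob_mid","wrist"):
    ys,xs=np.nonzero(d["mask"]);(c,rad)=cv2.minEnclosingCircle(np.c_[xs,ys].astype(np.float32))
    print(round(d["p"],2),np.round(d["box"]),c,rad,at_z("wrist",[c],46,t))
```

```text
(array([484.01,  46.46, 126.6 ]), array([-3.14, -0.  , -3.08]))
0.81 [248.  36. 328. 119.] (286.0, 76.5) 40.3764533996582 [[386.29  20.39]]
0.74 [283. 212. 362. 296.] (323.00775146484375, 253.42343139648438) 42.99843978881836 [[482.37  46.09]]
0.73 [283. 282. 367. 356.] (322.58489990234375, 321.1213073730469) 50.69332504272461 [[525.38  48.55]]
0.57 [111. 210. 188. 289.] (149.30352783203125, 247.8425750732422) 42.202510833740234 [[486.42 -59.21]]
```

View pics/w3.png

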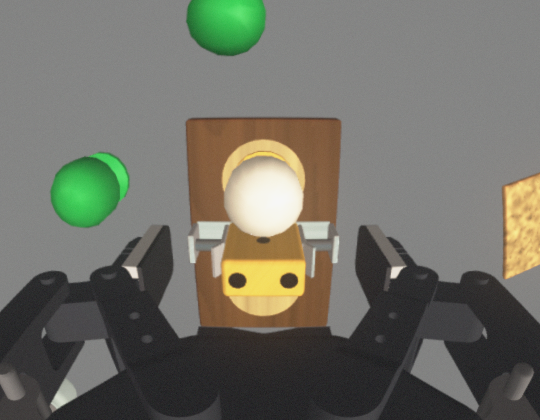

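White knob at (323,253) full-frame is centred between the pads, with the green ones well clear. I'll descend and grip.

Emit:
{"name": "carry_out", "arguments": {
  "delta_pos": [
    [0,0,0.025],
    [0,0,0.05],
    [0,0,0.07],
    [0,0,0.076],
    [0,0,0.076],
    [0,0,0.076]
  ],
  "rot": [
    [0,0,0],
    [0,0,0],
    [0,0,0],
    [0,0,0],
    [0,0,0],
    [0,0,0]
  ]
}}

```text
clock: 13.98
eef_pos: [484.6, 46.8, 51.2]
tcp_rot: [3.142, 0.001, -3.078]
contact_force: [0.6, 0.8, 0.1]
opening: 0.879
grasp_force: 0.0
```

Emit:
{"name": "carry_out", "arguments": {
  "delta_pos": [
    [0,0,0],
    [0,0,0],
    [0,0,0],
    [0,0,0],
    [0,0,0],
    [0,0,0],
    [0,0,0],
    [0,0,0]
  ],
  "rot": [
    [0,0,0],
    [0,0,0],
    [0,0,0],
    [0,0,0],
    [0,0,0],
    [0,0,0],
    [0,0,0],
    [0,0,0]
  ],
  "claw": 0.035,
  "grip_force": 25
}}

```text
clock: 14.98
eef_pos: [484.3, 46.8, 50.9]
tcp_rot: [-3.142, 0.001, -3.078]
contact_force: [-0.5, -0.8, 6.1]
opening: 0.503
grasp_force: 24.7
```

Emit:
{"name": "carry_out", "arguments": {
  "delta_pos": [
    [0,0,-0.005],
    [0,0,-0.02],
    [0,0,-0.045],
    [0,0,-0.075],
    [0,0,-0.1],
    [0,0,-0.115],
    [0,0,-0.12],
    [0,0,-0.12]
  ],
  "rot": [
    [0,0,0],
    [0,0,0],
    [0,0,0],
    [0,0,0],
    [0,0,0],
    [0,0,0],
    [0,0,0],
    [0,0,0]
  ]
}}

```text
clock: 15.98
eef_pos: [483.8, 46.7, 170.1]
tcp_rot: [-3.142, -0.0, -3.078]
contact_force: [0.3, 0.2, -2.6]
opening: 0.506
grasp_force: 26.0
```

Emit:
{"name": "carry_out", "arguments": {
  "delta_pos": [
    [0.001,-0.02,0],
    [0.004,-0.06,0],
    [0.008,-0.11,0],
    [0.012,-0.16,0],
    [0.016,-0.21,0],
    [0.02,-0.26,0],
    [0.024,-0.31,0],
    [0.027,-0.345,0]
  ],
  "rot": [
    [0,0,0],
    [0,0,0],
    [0,0,0],
    [0,0,0],
    [0,0,0],
    [0,0,0],
    [0,0,0],
    [0,0,0]
  ]
}}

```text
clock: 16.98
eef_pos: [478.3, -301.1, 168.9]
tcp_rot: [3.141, -0.002, -3.079]
contact_force: [0.3, -0.1, -1.1]
opening: 0.5
grasp_force: 26.1
```

Emit:
{"name": "carry_out", "arguments": {
  "delta_pos": [
    [0.001,-0.0187,0],
    [0.001,-0.0187,0.03],
    [0.001,-0.0187,0.06],
    [0.001,-0.0187,0.085],
    [0.001,-0.0187,0.105],
    [0.001,-0.0187,0.12],
    [0.001,-0.0187,0.124],
    [0.001,-0.0187,0.124]
  ],
  "rot": [
    [0,0,0],
    [0,0,0],
    [0,0,0],
    [0,0,0],
    [0,0,0],
    [0,0,0],
    [0,0,0],
    [0,0,0]
  ]
}}

```text
clock: 17.98
eef_pos: [479.4, -317.9, 46.3]
tcp_rot: [3.142, -0.0, -3.077]
contact_force: [-0.2, 0.3, -2.9]
opening: 0.505
grasp_force: 26.1
```

Emit:
{"name": "carry_out", "arguments": {
  "delta_pos": [
    [0,0,0.001],
    [0,0,0.002],
    [0,0,0.003],
    [0,0,0.003]
  ],
  "rot": [
    [0,0,0],
    [0,0,0],
    [0,0,0],
    [0,0,0]
  ]
}}

```text
clock: 18.48
eef_pos: [479.3, -318.0, 43.3]
tcp_rot: [-3.142, 0.0, -3.078]
contact_force: [0.1, -0.2, -1.7]
opening: 0.506
grasp_force: 26.1
```

Emit:
{"name": "carry_out", "arguments": {
  "delta_pos": [
    [0,0,0.001],
    [0,0,0.0015],
    [0,0,0.0015]
  ],
  "rot": [
    [0,0,0],
    [0,0,0],
    [0,0,0]
  ]
}}

```text
clock: 18.85
eef_pos: [479.4, -318.1, 42.9]
tcp_rot: [-3.141, 0.0, -3.078]
contact_force: [-3.2, 1.4, 12.3]
opening: 0.501
grasp_force: 27.4
```

Emit:
{"name": "carry_out", "arguments": {
  "delta_pos": [
    [0,0,-0.0005],
    [0,0,-0.0005],
    [0,0,-0.0005],
    [0,0,-0.0005],
    [0,0,-0.0005]
  ],
  "rot": [
    [0,0,0],
    [0,0,0],
    [0,0,0],
    [0,0,0],
    [0,0,0]
  ],
  "claw": 0.08
}}

```text
clock: 19.48
eef_pos: [479.3, -318.0, 42.2]
tcp_rot: [3.141, -0.0, -3.078]
contact_force: [-0.3, -0.7, -0.3]
opening: 0.94
grasp_force: 0.0
```

Emit:
{"name": "carry_out", "arguments": {
  "delta_pos": [
    [0,0,-0.01],
    [0,0,-0.03],
    [0,0,-0.06],
    [0,0,-0.1],
    [0,0,-0.14],
    [0,0,-0.16],
    [0,0,-0.16]
  ],
  "rot": [
    [0,0,0],
    [0,0,0],
    [0,0,0],
    [0,0,0],
    [0,0,0],
    [0,0,0],
    [0,0,0]
  ]
}}

```text
clock: 20.35
eef_pos: [480.2, -318.6, 204.5]
tcp_rot: [-3.139, 0.003, -3.078]
contact_force: [0.4, -0.6, -0.7]
opening: 0.936
grasp_force: 0.0
```

Run:
```python
from h import *
np.set_printoptions(precision=4,suppress=True)
cv2.imwrite("pics/s3.png",r.grab_frame("scene")[40:320,140:460])
print(state(),to_tool([523.3,49.5,200]))
```

```text
(array([ 479.4341, -318.1173,  202.9658]), array([-3.1406,  0.0012, -3.0776])) [-0.0673  0.3641  0.0027]
```

View pics/s3.png

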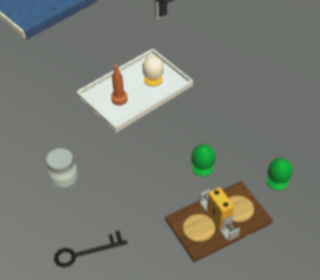

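The punch and the knob both stand upright in the tray, with feet at (118,100) and (153,82) in the crop. The lock is still in its clip. I'll turn 90° and go over the lock.

Emit:
{"name": "carry_out", "arguments": {
  "delta_pos": [
    [-0.004,0.02,0],
    [-0.013,0.07,0],
    [-0.022,0.12,0],
    [-0.031,0.17,0],
    [-0.041,0.22,0],
    [-0.05,0.27,0],
    [-0.059,0.32,0],
    [-0.067,0.364,0]
  ],
  "rot": [
    [0,0,10],
    [0,0,20],
    [0,0,30],
    [0,0,40],
    [0,0,50],
    [0,0,60],
    [0,0,70],
    [0,0,80]
  ],
  "claw": 0.06
}}

```text
clock: 21.4
eef_pos: [522.1, 51.3, 200.9]
tcp_rot: [-3.139, -0.0, 1.804]
contact_force: [0.6, 0.1, 0.2]
opening: 0.706
grasp_force: 0.0
```

Emit:
{"name": "carry_out", "arguments": {
  "delta_pos": [
    [0,0,0],
    [0,0,0.03],
    [0,0,0.05],
    [0,0,0.05],
    [0,0,0.05]
  ],
  "rot": [
    [0,0,10],
    [0,0,10],
    [0,0,10],
    [0,0,10],
    [0,0,10]
  ]
}}

```text
clock: 22.02
eef_pos: [522.9, 49.5, 152.3]
tcp_rot: [-3.141, 0.0, 1.635]
contact_force: [-0.2, -0.3, 0.3]
opening: 0.702
grasp_force: 0.0
```

Run:
```python
from h import *
t=state();print(t,r.sense()["opening"])
im=r.grab_frame("wrist");cv2.imwrite("pics/w4.png",im[60:480,60:600])
```

```text
(array([522.87,  49.49, 152.27]), array([-3.14,  0.  ,  1.63])) 0.7024720243695796
```

View pics/w4.png

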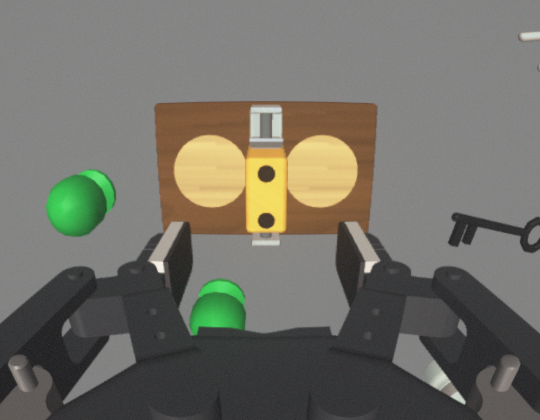

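Run:
```python
from h import *
t=(np.array([522.87,49.49,152.27]),np.array([-3.1411,0,1.635]))
print("inlays",at_z("wrist",[(271,231),(381,231)],12,t)); print("holes",at_z("wrist",[(326,234),(326,280)],70,t))
im=cv2.imread("pics/w4.png");hsv=cv2.cvtColor(im,cv2.COLOR_BGR2HSV)
m=((hsv[...,1]>70)&(hsv[...,0]>17)&(hsv[...,0]<28)&(hsv[...,2]>150)).astype(np.uint8)
for x0,x1 in((170,244),(290,362)):
    k=np.zeros_like(m);k[130:212,x0:x1]=m[130:212,x0:x1]
    c=max(cv2.findContours(k,0,1)[0],key=cv2.contourArea);e=cv2.fitEllipse(c);print(e,at_z("wrist",[np.array(e[0])+60],12,t))
```

```text
inlays [[484.44  46.17]
 [563.99  51.32]]
holes [[523.04  61.95]
 [524.87  34.31]]
((209.75120544433594, 170.7168426513672), (69.79238891601562, 72.55490112304688), 147.6184539794922) [[483.51  46.32]]
((321.7240295410156, 170.72854614257812), (68.6375503540039, 72.64739990234375), 18.083499908447266) [[564.5   51.55]]
```

The inlays measure (484.1,46.3) and (564.1,51.5), and the lock is centred at about (524,49), all consistent with the stand sizes. I'll descend and grip.

Emit:
{"name": "carry_out", "arguments": {
  "delta_pos": [
    [-0.0005,0.0008,0.025],
    [-0.0005,0.0008,0.05],
    [-0.0005,0.0008,0.075],
    [-0.0005,0.0008,0.085],
    [-0.0005,0.0008,0.086],
    [-0.0005,0.0008,0.086]
  ],
  "rot": [
    [0,0,0],
    [0,0,0],
    [0,0,0],
    [0,0,0],
    [0,0,0],
    [0,0,0]
  ]
}}

```text
clock: 22.82
eef_pos: [524.4, 49.1, 67.2]
tcp_rot: [3.14, -0.0, 1.635]
contact_force: [-0.3, 0.7, 0.6]
opening: 0.706
grasp_force: 0.0
```

Emit:
{"name": "carry_out", "arguments": {
  "delta_pos": [
    [0,0,0],
    [0,0,0],
    [0,0,0],
    [0,0,0],
    [0,0,0],
    [0,0,0],
    [0,0,0],
    [0,0,0]
  ],
  "rot": [
    [0,0,0],
    [0,0,0],
    [0,0,0],
    [0,0,0],
    [0,0,0],
    [0,0,0],
    [0,0,0],
    [0,0,0]
  ],
  "claw": 0.012,
  "grip_force": 45
}}

```text
clock: 23.82
eef_pos: [524.0, 49.1, 67.0]
tcp_rot: [3.141, -0.0, 1.635]
contact_force: [-0.4, -0.5, 6.0]
opening: 0.273
grasp_force: 44.8
```

Emit:
{"name": "carry_out", "arguments": {
  "delta_pos": [
    [0,0,-0.003],
    [0,0,-0.01],
    [0,0,-0.02],
    [0,0,-0.032],
    [0,0,-0.044],
    [0,0,-0.056],
    [0,0,-0.068],
    [0,0,-0.08]
  ],
  "rot": [
    [0,0,0],
    [0,0,0],
    [0,0,0],
    [0,0,0],
    [0,0,0],
    [0,0,0],
    [0,0,0],
    [0,0,0]
  ]
}}

```text
clock: 24.82
eef_pos: [523.7, 49.1, 147.2]
tcp_rot: [3.141, 0.0, 1.635]
contact_force: [-0.1, -0.2, -5.2]
opening: 0.271
grasp_force: 44.9
```

Run:
```python
from h import *
np.set_printoptions(precision=4,suppress=True)
r.grab_frame("top")
# refine pad using scene camera too
r.grab_frame("scene");print(rect("scene",r.cut_out("pad","scene")[0]["mask"],6))
print(state(),r.sense()["contact_force"],to_tool([507,291,160]))
```

```text
((508.39239501953125, 292.28851318359375), (89.86308288574219, 89.50186157226562), 19.494897842407227)
(array([524.1799,  49.1247, 147.0246]), array([ 3.1401, -0.    ,  1.6347])) [-0.2407 -0.8851 -4.4354] [ 0.2425 -0.0017 -0.013 ]
```

Emit:
{"name": "carry_out", "arguments": {
  "delta_pos": [
    [0.01,0,-0.005],
    [0.035,0,-0.005],
    [0.075,0,-0.005],
    [0.12,0,-0.005],
    [0.165,0,-0.005],
    [0.205,0,-0.005],
    [0.232,-0.0008,-0.005],
    [0.2435,-0.0008,-0.005]
  ],
  "rot": [
    [0,0,0],
    [0,0,-2],
    [0,0,-5],
    [0,0,-8],
    [0,0,-11],
    [0,0,-13],
    [0,0,-15],
    [0,0,-15.5]
  ]
}}

```text
clock: 25.98
eef_pos: [506.6, 293.8, 150.9]
tcp_rot: [-3.141, -0.0, 1.907]
contact_force: [0.4, -0.4, -4.1]
opening: 0.276
grasp_force: 45.0
```

Emit:
{"name": "carry_out", "arguments": {
  "delta_pos": [
    [0,0,0],
    [0,0,0.02],
    [0,0,0.045],
    [0,0,0.065],
    [0,0,0.072],
    [0,0,0.072]
  ],
  "rot": [
    [0,0,0],
    [0,0,0],
    [0,0,0],
    [0,0,0],
    [0,0,0],
    [0,0,0]
  ]
}}

```text
clock: 26.72
eef_pos: [507.3, 291.3, 79.1]
tcp_rot: [-3.141, 0.0, 1.904]
contact_force: [0.6, -0.3, -3.7]
opening: 0.273
grasp_force: 44.8
```

Run:
```python
from h import *
np.set_printoptions(precision=4,suppress=True)
print(state())
cv2.imwrite("pics/w5.png",r.grab_frame("wrist")[60:480,60:600])
```

```text
(array([507.3165, 291.3218,  79.1408]), array([-3.1407,  0.0003,  1.9044]))
```

View pics/w5.png

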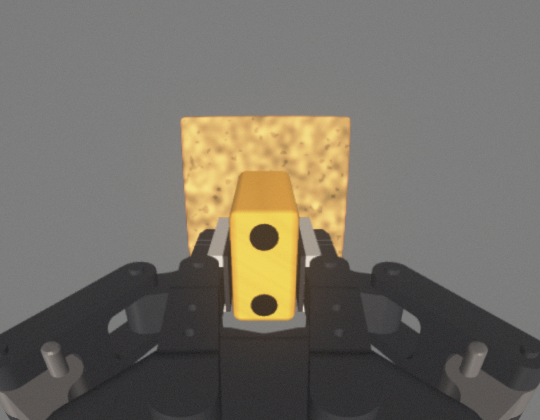

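The lock hangs upright, aligned with the pad, whose far edge runs (241,178)-(410,178) full-frame. A quick numeric check of that edge comes next.

Run:
```python
from h import *
t=(np.array([507.3165,291.3218,79.1408]),np.array([-3.1407,.0003,1.9044]))
p=at_z("wrist",[(241,177.5),(410.5,177.5)],6,t);m=p.mean(0);d=p[1]-p[0];L=np.linalg.norm(d);u=d/L
print(p,L,np.degrees(np.arctan2(u[1],u[0])),"centre",m+45*np.array([u[1],-u[0]]),m-45*np.array([u[1],-u[0]]))
```

```text
[[451.04 320.11]
 [535.22 349.36]] 89.11524153570612 19.162878887571768 centre [507.9  292.23] [478.36 377.25]
```

Emit:
{"name": "carry_out", "arguments": {
  "delta_pos": [
    [0.0007,0.0008,0.005],
    [0.0007,0.0008,0.01],
    [0.0007,0.0008,0.014],
    [0.0007,0.0008,0.016],
    [0.0007,0.0008,0.017],
    [0.0007,0.0008,0.017]
  ],
  "rot": [
    [0,0,0],
    [0,0,0],
    [0,0,0],
    [0,0,0],
    [0,0,0],
    [0,0,0]
  ]
}}

```text
clock: 27.52
eef_pos: [507.9, 293.0, 62.3]
tcp_rot: [-3.142, -0.0, 1.905]
contact_force: [-0.9, -0.4, -4.5]
opening: 0.271
grasp_force: 44.9
```

Emit:
{"name": "carry_out", "arguments": {
  "delta_pos": [
    [0,0,0.0005],
    [0,0,0.001],
    [0,0,0.0015],
    [0,0,0.0015]
  ],
  "rot": [
    [0,0,0],
    [0,0,0],
    [0,0,0],
    [0,0,0]
  ]
}}

```text
clock: 28.02
eef_pos: [507.9, 293.0, 61.0]
tcp_rot: [3.141, -0.0, 1.905]
contact_force: [-1.0, 1.0, -0.6]
opening: 0.276
grasp_force: 45.4
```

Contact has begun (-4.5 to -0.6). I'll go a hair more, then release.

Emit:
{"name": "carry_out", "arguments": {
  "delta_pos": [
    [0,0,0.0007],
    [0,0,0.0007],
    [0,0,0.0007]
  ],
  "rot": [
    [0,0,0],
    [0,0,0],
    [0,0,0]
  ]
}}

```text
clock: 28.4
eef_pos: [507.9, 293.0, 61.0]
tcp_rot: [3.141, -0.0, 1.905]
contact_force: [-3.8, -1.7, 8.3]
opening: 0.274
grasp_force: 46.7
```

Emit:
{"name": "carry_out", "arguments": {
  "delta_pos": [
    [0,0,0],
    [0,0,0],
    [0,0,0],
    [0,0,0],
    [0,0,0]
  ],
  "rot": [
    [0,0,0],
    [0,0,0],
    [0,0,0],
    [0,0,0],
    [0,0,0]
  ],
  "claw": 0.06
}}

```text
clock: 29.02
eef_pos: [507.9, 293.0, 60.1]
tcp_rot: [3.142, -0.0, 1.905]
contact_force: [0.5, -1.0, 0.5]
opening: 0.705
grasp_force: 0.0
```

Emit:
{"name": "carry_out", "arguments": {
  "delta_pos": [
    [0,0,-0.01],
    [0,0,-0.03],
    [0,0,-0.06],
    [0,0,-0.1],
    [0,0,-0.13],
    [0,0,-0.14],
    [0,0,-0.14]
  ],
  "rot": [
    [0,0,0],
    [0,0,0],
    [0,0,0],
    [0,0,0],
    [0,0,0],
    [0,0,0],
    [0,0,0]
  ]
}}

```text
clock: 29.9
eef_pos: [508.0, 293.0, 200.4]
tcp_rot: [3.141, -0.0, 1.905]
contact_force: [-0.5, -0.8, 0.0]
opening: 0.704
grasp_force: 0.0
```

Run:
```python
from h import *
np.set_printoptions(precision=4,suppress=True)
t=state();print(t,r.sense()["qpos"],to_tool([566.2,-295.3,205]))
cv2.imwrite("pics/w6.png",r.grab_frame("wrist")[60:480,60:600])
```

```text
(array([507.976 , 293.0054, 200.4436]), array([ 3.1406, -0.0002,  1.9053])) [ 0.5206  0.3522  1.7708 -0.      1.0176  0.1861] [-0.5748 -0.1382 -0.0048]
```

View pics/w6.png

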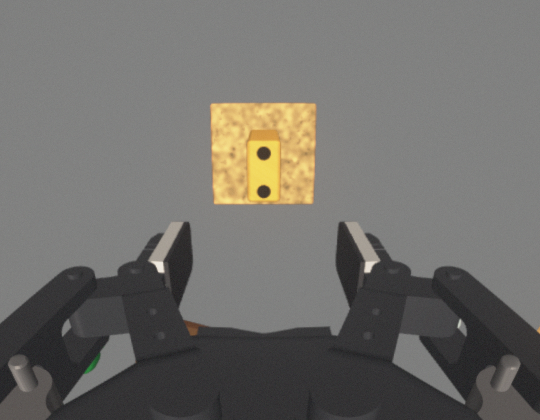

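The lock stands upright at the middle of the pad: its top is at about (264,172) and the pad spans (211-316, 103-205). Now for the punch.

Emit:
{"name": "carry_out", "arguments": {
  "delta_pos": [
    [-0.02,-0.005,0],
    [-0.06,-0.0145,0],
    [-0.11,-0.0265,0],
    [-0.165,-0.04,0],
    [-0.22,-0.053,0],
    [-0.275,-0.066,0],
    [-0.33,-0.0795,0],
    [-0.385,-0.0925,0]
  ],
  "rot": [
    [0,0,-6],
    [0,0,-14],
    [0,0,-23],
    [0,0,-32],
    [0,0,-41],
    [0,0,-50],
    [0,0,-59],
    [0,0,-68]
  ]
}}

```text
clock: 30.95
eef_pos: [546.0, -102.8, 198.5]
tcp_rot: [3.141, -0.002, 3.097]
contact_force: [0.7, -0.9, -1.7]
opening: 0.702
grasp_force: 0.0
```

Run:
```python
from h import *
np.set_printoptions(precision=4,suppress=True)
t=state();print(t)
# nominal command pose
p=np.array([508,293,200.]);Q=R.from_euler("xyz",[np.pi,0,1.9053]);p=p+Q.apply([-385,-92.5,0]);Q=Q*R.from_rotvec([0,0,np.radians(-68)])
print(p,Q.as_euler("xyz"),to_tool([566.2,-295.3,200],(p,Q.as_euler("xyz"))))
```

```text
(array([ 546.0024, -102.774 ,  198.4698]), array([ 3.1412, -0.0025,  3.0974]))
[ 547.0226 -101.0285  200.    ] [3.1416 0.     3.0921] [-0.0288 -0.1931 -0.    ]
```

Emit:
{"name": "carry_out", "arguments": {
  "delta_pos": [
    [-0.008,-0.055,0],
    [-0.016,-0.11,0],
    [-0.024,-0.16,0],
    [-0.0288,-0.1931,0],
    [-0.0288,-0.1931,0.04],
    [-0.0288,-0.1931,0.08],
    [-0.0288,-0.1931,0.085],
    [-0.0288,-0.1931,0.085]
  ],
  "rot": [
    [0,0,-3],
    [0,0,-6.5],
    [0,0,-6.5],
    [0,0,-6.5],
    [0,0,-6.5],
    [0,0,-6.5],
    [0,0,-6.5],
    [0,0,-6.5]
  ]
}}

```text
clock: 31.95
eef_pos: [566.0, -295.2, 114.8]
tcp_rot: [3.141, -0.001, -3.077]
contact_force: [-0.2, 0.1, -0.2]
opening: 0.698
grasp_force: 0.0
```

Run:
```python
from h import *
t=state();print(t)
cv2.imwrite("pics/w7.png",r.grab_frame("wrist")[60:480,60:600])
for n,z in(("punch_mid",40),("knob_mid",36)):
  for d in r.cut_out(n,"wrist"):
    ys,xs=np.nonzero(d["mask"]);print(n,round(d["p"],2),np.round(d["box"]),at_z("wrist",[[xs.mean(),ys.mean()]],z,t))
```

```text
(array([ 566.04, -295.19,  114.79]), array([ 3.14, -0.  , -3.08]))
punch_mid 0.97 [294. 217. 352. 312.] [[ 564.05 -295.56]]
knob_mid 0.96 [246.  55. 334. 138.] [[ 478.45 -318.53]]
knob_mid 0.78 [600. 142. 640. 204.] [[495.21 -97.56]]
```

View pics/w7.png

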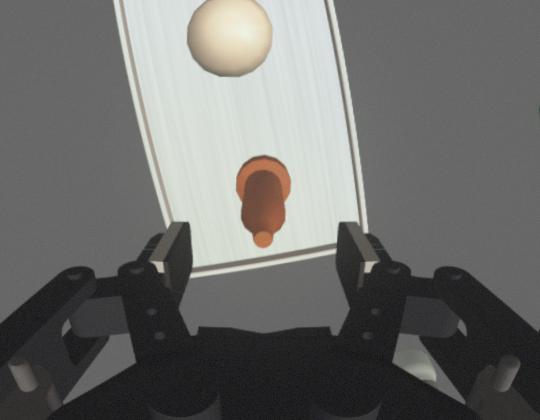

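The punch stands upright, tip at (323,300) full-frame, centred between the pads. I'll descend and retrace the earlier grasp.

Emit:
{"name": "carry_out", "arguments": {
  "delta_pos": [
    [0,0,0.02],
    [0,0,0.04],
    [0,0,0.055],
    [0,0,0.0575],
    [0,0,0.0575],
    [0,0,0.0575]
  ],
  "rot": [
    [0,0,0],
    [0,0,0],
    [0,0,0],
    [0,0,0],
    [0,0,0],
    [0,0,0]
  ]
}}

```text
clock: 32.85
eef_pos: [566.5, -295.6, 58.1]
tcp_rot: [-3.141, 0.001, -3.078]
contact_force: [-0.3, -0.4, -0.4]
opening: 0.701
grasp_force: 0.0
```

Emit:
{"name": "carry_out", "arguments": {
  "delta_pos": [
    [0,0,0],
    [0,0,0],
    [0,0,0],
    [0,0,0],
    [0,0,0],
    [0,0,0],
    [0,0,0],
    [0,0,0]
  ],
  "rot": [
    [0,0,0],
    [0,0,0],
    [0,0,0],
    [0,0,0],
    [0,0,0],
    [0,0,0],
    [0,0,0],
    [0,0,0]
  ],
  "claw": 0.01,
  "grip_force": 30
}}

```text
clock: 33.85
eef_pos: [566.3, -295.6, 58.1]
tcp_rot: [-3.141, 0.001, -3.078]
contact_force: [-1.8, 0.4, 6.2]
opening: 0.244
grasp_force: 29.6
```

Emit:
{"name": "carry_out", "arguments": {
  "delta_pos": [
    [0,0,-0.005],
    [0,0,-0.02],
    [0,0,-0.045],
    [0,0,-0.075],
    [0,0,-0.105],
    [0,0,-0.125],
    [0,0,-0.13],
    [0,0,-0.13]
  ],
  "rot": [
    [0,0,0],
    [0,0,0],
    [0,0,0],
    [0,0,0],
    [0,0,0],
    [0,0,0],
    [0,0,0],
    [0,0,0]
  ]
}}

```text
clock: 34.85
eef_pos: [565.9, -295.2, 187.2]
tcp_rot: [3.141, -0.0, -3.078]
contact_force: [0.0, 0.5, -2.3]
opening: 0.248
grasp_force: 29.6
```

Run:
```python
from h import *
np.set_printoptions(precision=4,suppress=True)
print(state(),to_tool([565.6,51.2,187]))
```

```text
(array([ 565.8601, -295.2177,  187.247 ]), array([ 3.1413, -0.0004, -3.0776])) [-0.0219  0.3457  0.0003]
```

Emit:
{"name": "carry_out", "arguments": {
  "delta_pos": [
    [-0.001,0.02,0],
    [-0.004,0.06,0],
    [-0.007,0.11,0],
    [-0.01,0.16,0],
    [-0.013,0.21,0],
    [-0.016,0.26,0],
    [-0.019,0.3,0],
    [-0.021,0.33,0]
  ],
  "rot": [
    [0,0,0],
    [0,0,0],
    [0,0,0],
    [0,0,0],
    [0,0,0],
    [0,0,0],
    [0,0,0],
    [0,0,0]
  ]
}}

```text
clock: 35.85
eef_pos: [564.6, 38.0, 186.5]
tcp_rot: [3.141, -0.002, -3.076]
contact_force: [-0.5, -0.4, -2.5]
opening: 0.248
grasp_force: 29.8
```

Emit:
{"name": "carry_out", "arguments": {
  "delta_pos": [
    [-0.0009,0.0155,0],
    [-0.0009,0.0157,0.03],
    [-0.0009,0.0157,0.06],
    [-0.0009,0.0157,0.085],
    [-0.0009,0.0157,0.1],
    [-0.0009,0.0157,0.1],
    [-0.0009,0.0157,0.1]
  ],
  "rot": [
    [0,0,0],
    [0,0,0],
    [0,0,0],
    [0,0,0],
    [0,0,0],
    [0,0,0],
    [0,0,0]
  ]
}}

```text
clock: 36.72
eef_pos: [566.4, 51.0, 88.3]
tcp_rot: [-3.142, 0.001, -3.078]
contact_force: [-1.1, 0.7, -2.3]
opening: 0.247
grasp_force: 29.8
```

Run:
```python
from h import *
t=state();print(t)
cv2.imwrite("pics/w8.png",r.grab_frame("wrist")[60:480,60:600])
```

```text
(array([566.42,  51.02,  88.31]), array([-3.14,  0.  , -3.08]))
```

View pics/w8.png

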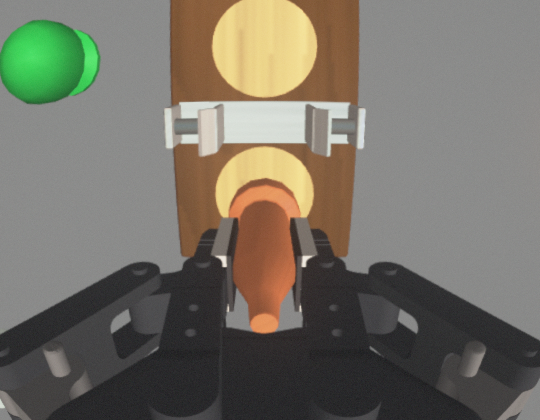

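The punch hangs upright over the empty inlay, foot column 265 against inlay centre column 264 in the crop. I'll lower it.

Emit:
{"name": "carry_out", "arguments": {
  "delta_pos": [
    [0,0,0.006],
    [0,0,0.012],
    [0,0,0.017],
    [0,0,0.02],
    [0,0,0.0215],
    [0,0,0.0215]
  ],
  "rot": [
    [0,0,0],
    [0,0,0],
    [0,0,0],
    [0,0,0],
    [0,0,0],
    [0,0,0]
  ]
}}

```text
clock: 37.52
eef_pos: [566.0, 51.0, 66.1]
tcp_rot: [-3.142, 0.0, -3.078]
contact_force: [0.0, 0.4, -2.3]
opening: 0.247
grasp_force: 29.8
```

Emit:
{"name": "carry_out", "arguments": {
  "delta_pos": [
    [0,0,0.0005],
    [0,0,0.001],
    [0,0,0.001]
  ],
  "rot": [
    [0,0,0],
    [0,0,0],
    [0,0,0]
  ]
}}

```text
clock: 37.9
eef_pos: [566.1, 51.0, 66.0]
tcp_rot: [3.142, 0.001, -3.078]
contact_force: [-4.0, -0.0, 8.9]
opening: 0.247
grasp_force: 31.0
```

Touched down. I'll release, rise, and go over the knob.

Emit:
{"name": "carry_out", "arguments": {
  "delta_pos": [
    [0,0,0],
    [0,0,0],
    [0,0,0],
    [0,0,0],
    [0,0,0]
  ],
  "rot": [
    [0,0,0],
    [0,0,0],
    [0,0,0],
    [0,0,0],
    [0,0,0]
  ],
  "claw": 0.06
}}

```text
clock: 38.52
eef_pos: [565.9, 51.0, 65.0]
tcp_rot: [-3.142, -0.0, -3.078]
contact_force: [0.5, 0.8, -0.6]
opening: 0.706
grasp_force: 0.0
```

Emit:
{"name": "carry_out", "arguments": {
  "delta_pos": [
    [0,0,-0.01],
    [0,0,-0.03],
    [0,0,-0.06],
    [0,0,-0.1],
    [0,0,-0.13],
    [0,0,-0.135],
    [0,0,-0.135]
  ],
  "rot": [
    [0,0,0],
    [0,0,0],
    [0,0,0],
    [0,0,0],
    [0,0,0],
    [0,0,0],
    [0,0,0]
  ]
}}

```text
clock: 39.4
eef_pos: [565.8, 51.0, 200.2]
tcp_rot: [-3.142, 0.0, -3.078]
contact_force: [-0.8, -0.6, 0.3]
opening: 0.702
grasp_force: 0.0
```

Run:
```python
from h import *
np.set_printoptions(precision=4,suppress=True)
print(state(),to_tool([479.4,-318.1,200]))
```

```text
(array([565.7505,  51.0231, 200.1899]), array([-3.1416,  0.0004, -3.0776])) [ 0.1098 -0.3628  0.0001]
```

Emit:
{"name": "carry_out", "arguments": {
  "delta_pos": [
    [0.006,-0.02,0],
    [0.021,-0.07,0],
    [0.038,-0.125,0],
    [0.056,-0.185,0],
    [0.074,-0.245,0],
    [0.092,-0.305,0],
    [0.104,-0.345,0],
    [0.1098,-0.3628,0]
  ],
  "rot": [
    [0,0,0],
    [0,0,0],
    [0,0,0],
    [0,0,0],
    [0,0,0],
    [0,0,0],
    [0,0,0],
    [0,0,0]
  ],
  "claw": 0.078
}}

```text
clock: 40.4
eef_pos: [477.5, -320.4, 198.9]
tcp_rot: [3.141, -0.002, -3.08]
contact_force: [0.1, 1.0, -0.3]
opening: 0.916
grasp_force: 0.0
```

Emit:
{"name": "carry_out", "arguments": {
  "delta_pos": [
    [0,0,0],
    [0,0,0.04],
    [0,0,0.08],
    [0,0,0.1],
    [0,0,0.1]
  ],
  "rot": [
    [0,0,0],
    [0,0,0],
    [0,0,0],
    [0,0,0],
    [0,0,0]
  ]
}}

```text
clock: 41.02
eef_pos: [478.6, -315.8, 98.4]
tcp_rot: [3.139, -0.003, -3.076]
contact_force: [-0.3, -0.1, 1.3]
opening: 0.914
grasp_force: 0.0
```

Run:
```python
from h import *
t=state();print(t)
r.grab_frame("wrist")
for d in r.cut_out("knob_mid","wrist"):
    ys,xs=np.nonzero(d["mask"]);print(round(d["p"],2),np.round(d["box"]),at_z("wrist",[[xs.mean(),ys.mean()]],38,t))
```

```text
(array([ 478.65, -315.83,   98.39]), array([ 3.14, -0.  , -3.08]))
0.96 [605. 258. 638. 325.] [[ 484.2  -107.02]]
0.78 [276. 219. 361. 315.] [[ 477.83 -318.01]]
```

Emit:
{"name": "carry_out", "arguments": {
  "delta_pos": [
    [0,0,0],
    [0,0,0.02],
    [0,0,0.04],
    [0,0,0.053],
    [0,0,0.057],
    [0,0,0.057],
    [0,0,0.057]
  ],
  "rot": [
    [0,0,0],
    [0,0,0],
    [0,0,0],
    [0,0,0],
    [0,0,0],
    [0,0,0],
    [0,0,0]
  ]
}}

```text
clock: 42.0
eef_pos: [479.9, -318.3, 43.7]
tcp_rot: [-3.141, 0.001, -3.078]
contact_force: [0.6, -0.5, 0.0]
opening: 0.914
grasp_force: 0.0
```

Emit:
{"name": "carry_out", "arguments": {
  "delta_pos": [
    [0,0,0],
    [0,0,0],
    [0,0,0],
    [0,0,0],
    [0,0,0],
    [0,0,0],
    [0,0,0],
    [0,0,0]
  ],
  "rot": [
    [0,0,0],
    [0,0,0],
    [0,0,0],
    [0,0,0],
    [0,0,0],
    [0,0,0],
    [0,0,0],
    [0,0,0]
  ],
  "claw": 0.035,
  "grip_force": 25
}}

```text
clock: 43.0
eef_pos: [479.6, -318.1, 43.5]
tcp_rot: [-3.141, 0.0, -3.078]
contact_force: [-1.2, 0.7, 5.1]
opening: 0.503
grasp_force: 25.4
```

Emit:
{"name": "carry_out", "arguments": {
  "delta_pos": [
    [0,0,-0.005],
    [0,0,-0.02],
    [0,0,-0.045],
    [0,0,-0.075],
    [0,0,-0.105],
    [0,0,-0.125],
    [0,0,-0.13],
    [0,0,-0.13]
  ],
  "rot": [
    [0,0,0],
    [0,0,0],
    [0,0,0],
    [0,0,0],
    [0,0,0],
    [0,0,0],
    [0,0,0],
    [0,0,0]
  ]
}}

```text
clock: 44.0
eef_pos: [479.4, -318.0, 173.2]
tcp_rot: [-3.141, 0.0, -3.078]
contact_force: [0.1, -0.3, -0.9]
opening: 0.502
grasp_force: 26.1
```

Run:
```python
from h import *
np.set_printoptions(precision=4,suppress=True)
print(state(),to_tool([484.5,46.7,173]))
```

```text
(array([ 479.3696, -318.0145,  173.2367]), array([-3.1414,  0.0002, -3.0776])) [-0.0284  0.3636  0.0002]
```

Emit:
{"name": "carry_out", "arguments": {
  "delta_pos": [
    [-0.001,0.02,0],
    [-0.005,0.06,0],
    [-0.009,0.11,0],
    [-0.0125,0.16,0],
    [-0.0165,0.21,0],
    [-0.0205,0.26,0],
    [-0.0245,0.31,0],
    [-0.027,0.345,0]
  ],
  "rot": [
    [0,0,0],
    [0,0,0],
    [0,0,0],
    [0,0,0],
    [0,0,0],
    [0,0,0],
    [0,0,0],
    [0,0,0]
  ]
}}

```text
clock: 45.0
eef_pos: [482.9, 30.6, 172.2]
tcp_rot: [3.141, -0.002, -3.076]
contact_force: [-0.1, -0.6, -1.3]
opening: 0.506
grasp_force: 26.1
```

Emit:
{"name": "carry_out", "arguments": {
  "delta_pos": [
    [-0.0014,0.018,0],
    [-0.0014,0.0186,0.03],
    [-0.0014,0.0186,0.06],
    [-0.0014,0.0186,0.085],
    [-0.0014,0.0186,0.1],
    [-0.0014,0.0186,0.11],
    [-0.0014,0.0186,0.11],
    [-0.0014,0.0186,0.11]
  ],
  "rot": [
    [0,0,0],
    [0,0,0],
    [0,0,0],
    [0,0,0],
    [0,0,0],
    [0,0,0],
    [0,0,0],
    [0,0,0]
  ]
}}

```text
clock: 46.0
eef_pos: [485.1, 46.6, 63.7]
tcp_rot: [3.142, 0.001, -3.078]
contact_force: [0.5, 0.1, -1.4]
opening: 0.505
grasp_force: 26.1
```

Run:
```python
from h import *
t=state();print(t)
cv2.imwrite("pics/w9.png",r.grab_frame("wrist")[60:480,60:600])
```

```text
(array([485.07,  46.62,  63.67]), array([ 3.14,  0.  , -3.08]))
```

View pics/w9.png

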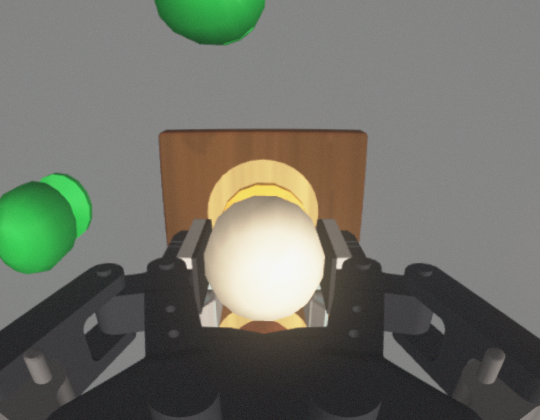

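The knob is over its inlay, columns aligned at about 264 in the crop. I'll lower it the last 12 mm.

Emit:
{"name": "carry_out", "arguments": {
  "delta_pos": [
    [0.0004,0,0.004],
    [0.0004,0,0.008],
    [0.0004,0,0.01],
    [0.0004,0,0.0115],
    [0.0004,0,0.0115]
  ],
  "rot": [
    [0,0,0],
    [0,0,0],
    [0,0,0],
    [0,0,0],
    [0,0,0]
  ]
}}

```text
clock: 46.68
eef_pos: [484.2, 46.6, 51.6]
tcp_rot: [-3.142, -0.0, -3.078]
contact_force: [-0.7, -0.6, -0.6]
opening: 0.502
grasp_force: 26.2
```

Emit:
{"name": "carry_out", "arguments": {
  "delta_pos": [
    [0,0,0.0005],
    [0,0,0.001],
    [0,0,0.001]
  ],
  "rot": [
    [0,0,0],
    [0,0,0],
    [0,0,0]
  ]
}}

```text
clock: 47.05
eef_pos: [484.2, 46.6, 51.5]
tcp_rot: [3.142, 0.0, -3.078]
contact_force: [-3.5, -1.4, 15.4]
opening: 0.503
grasp_force: 27.7
```

Emit:
{"name": "carry_out", "arguments": {
  "delta_pos": [
    [0,0,-0.0008],
    [0,0,-0.0008],
    [0,0,-0.0008],
    [0,0,-0.0008],
    [0,0,-0.0008],
    [0,0,-0.0008]
  ],
  "rot": [
    [0,0,0],
    [0,0,0],
    [0,0,0],
    [0,0,0],
    [0,0,0],
    [0,0,0]
  ],
  "claw": 0.078
}}

```text
clock: 47.8
eef_pos: [484.2, 46.6, 51.4]
tcp_rot: [-3.142, -0.0, -3.078]
contact_force: [-0.6, 0.7, 1.8]
opening: 0.911
grasp_force: 0.0
```

Emit:
{"name": "carry_out", "arguments": {
  "delta_pos": [
    [0,0,-0.01],
    [0,0,-0.03],
    [0,0,-0.06],
    [0,0,-0.1],
    [0,0,-0.14],
    [0,0,-0.16],
    [0,0,-0.16]
  ],
  "rot": [
    [0,0,0],
    [0,0,0],
    [0,0,0],
    [0,0,0],
    [0,0,0],
    [0,0,0],
    [0,0,0]
  ]
}}

```text
clock: 48.68
eef_pos: [485.1, 46.7, 213.3]
tcp_rot: [3.141, 0.004, -3.078]
contact_force: [-0.6, -0.0, -0.4]
opening: 0.915
grasp_force: 0.0
```

Run:
```python
from h import *
t=state();print(t)
im=r.grab_frame("wrist");cv2.imwrite("pics/w10.png",im)
for n,z in (("punch_mid",57),("knob_mid",44)):
    for d in r.cut_out(n,"wrist"):
        ys,xs=np.nonzero(d["mask"]);print(n,round(d["p"],2),np.round(d["box"]),at_z("wrist",[[xs.mean(),ys.mean()]],z,t))
```

```text
(array([485.12,  46.67, 213.34]), array([ 3.14,  0.  , -3.08]))
punch_mid 0.61 [306. 279. 342. 350.] [[557.43  50.61]]
punch_mid 0.58 [  2. 131.  87. 316.] [[ 509.92 -236.72]]
knob_mid 0.8 [270.  60. 325. 123.] [[385.48  19.62]]
knob_mid 0.64 [294. 191. 350. 245.] [[483.71  46.67]]
knob_mid 0.57 [167. 192. 218. 246.] [[489.2  -63.11]]
```

View pics/w10.png

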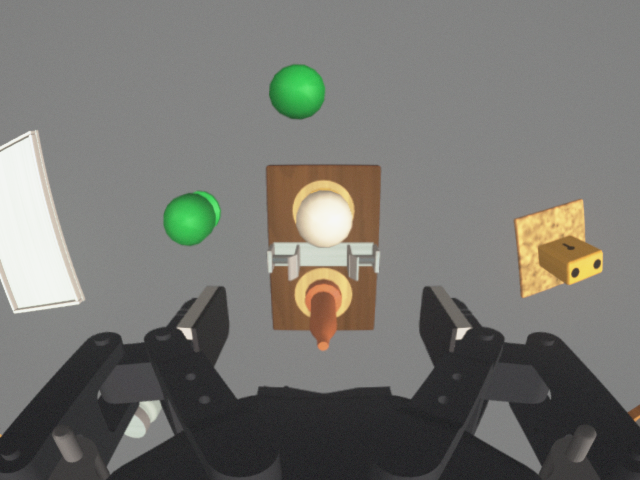

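The knob and the punch stand upright and centred on their inlays (columns about 324 for both), the lock stands on the pad, and the green knobs are unmoved. I'm handing it in.

```bash
python3 -c "
from rig import r
print(r.sign_off())"
```

```text
the job is handed in; nothing more can be done
None
```

The job is handed in: the punch and knob went to the tray first, then the lock body came out of its clip and now stands upright in the middle of the cork pad. The punch and knob are back upright on the inlays they came from, with about 49 s used; the key, jar and shackle were left alone.

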